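# Hang the little bathroom pail on the hook under the upper tier

## Task

The small steel pail stands on the glass shelf with its wire bail folded down. Swing the bail up until it stands upright while the pail stays standing on the shelf, then hang the pail by its bail from the hook under the small upper glass tier, leaving it hanging freely, about upright and still. Do not shift or tip the dispenser, the pill crusher, the glasses case or the brush.

Things in the scene. Friction and masses are not known exactly. Their poses are not given: they have to be found in the camera images.
- pail: small open round steel pail, 84 mm across the rim, 68 mm across the foot, 75 mm high, about 0.24 kg. Origin: centre of its underside; z up. Its bail hinges on two ears at +y and -y, on a line parallel to its y axis 66 mm above the origin. At the start the bail is folded to the pail's -x side (facing the robot within about 40 degrees), reaching 33 mm out beyond the rim.
- bail_mid (a point): middle of the bail's crossbar: a round steel bar 9 mm thick, straight for 84 mm, parallel to the pail's y axis, its axis 75 mm from the hinge line. From its ends 6 mm side wires slope out to 98 mm apart and run to the hinge. y runs along the crossbar, x from the crossbar towards the hinge line.
- bail (a joint): angle of the bail on the pail, rad: 0 = folded flat, crossbar level with the hinge on the pail's -x side; pi/2 = upright, crossbar 141 mm above the pail's underside; pi = folded to +x. The hinge is slightly stiff (0.013 N m): the bail stays at the angle it is left. It starts between 0 and 0.25.
- stand: fixed steel stand. Origin on the shelf, straight below the hook's hollow; x runs along the hook from tip to root, so the hook points to the stand's -x, towards the robot. Foot plate 8 mm thick, x 45 to 110, y +-65 mm. Two 10 mm posts at x 82, y +-55 mm, joined at height 212 mm by a 10 mm crossbar that carries the hook.
- hook_hollow (a point): where the axis of the bail's crossbar lies once seated in the hook: 199 mm above the shelf, above the stand's origin, same axes. The hook is an 8 mm round bar at y = 0; axis height 190 mm at the bottom of the hollow. Its upturned tip is at x = -19 mm, topping out at height 209 mm; behind the hollow the bar rises to axis height 206 mm at x = 26 mm and 212 mm at the crossbar.
- dispenser: white pump dispenser, closed and empty, 60 mm across, 148 mm high, with a spout reaching 37 mm from its axis to its -x; loose, 0.11 kg. Origin at the centre of its underside. Must not be disturbed.
- crusher: stainless pill crusher, a round cylinder 54 mm across, 85 mm high; loose. Origin at the centre of its underside. Must not be disturbed.
- case: tortoiseshell folded reading glasses case, 150 mm along its x, 46 mm wide, 44 mm high; loose. Origin at the centre of its underside. Must not be disturbed.
- brush: yellow plastic denture brush lying flat, 153 mm along its x, 14 mm wide, 19 mm high; loose. Origin at its middle, on the shelf. Must not be disturbed.
- tier_edge (a point): middle of the lower front (-x) edge of the stand's upper tier, a 10 mm plate of frosted glass, underside 315 mm high, from x 12 mm (just behind the hollow) to 132 mm, y +-75 mm. A gripper pointing straight down does not fit over the hollow; one tilted 35 to 45 degrees, its body leaning to the stand's -x, does. A ring dish is fixed on the tier, up to height 377 mm.

How it is judged:
On the way:
1. the bail stands upright (within 0.35 rad) while the pail stands on the shelf (value of joint bail between 1.22 and 1.92 rad and height (world z) of pail below 0.006 m and angle between pail's own z axis and vertical below 0.1 rad), for 0.2 s.
At the end, for the whole second after the job is handed in: The pail hangs by its bail on the hook: the middle of the crossbar lies in the hook's hollow, within 12 mm along the hook and 25 mm in all, the pail is clear of the shelf, within 0.35 rad of upright, still (under 0.03 m/s) and released (contact force between pail and stand above 1 N and horizontal distance between bail_mid and hook_hollow below 0.025 m and x of bail_mid in the frame of stand between -0.012 and 0.012 m and z of bail_mid in the frame of stand between 0.186 and 0.212 m and height (world z) of pail above 0.03 m and angle between pail's own z axis and vertical below 0.35 rad and linear speed of pail below 0.03 m/s and contact force between pail and the fingers below 0.1 N); the robot touches nothing.
It fails at once if the dispenser is shifted more than 15 mm or tipped (distance of dispenser from where it was at the start of the episode above 0.015 m or angle between dispenser's own z axis and vertical above 0.3 rad).
It fails at once if the pill crusher is shifted more than 15 mm or tipped (distance of crusher from where it was at the start of the episode above 0.015 m or angle between crusher's own z axis and vertical above 0.3 rad).
It fails at once if the glasses case is shifted more than 15 mm or tipped (distance of case from where it was at the start of the episode above 0.015 m or angle between case's own z axis and vertical above 0.3 rad).
It fails at once if the brush is shifted more than 15 mm (distance of brush from where it was at the start of the episode above 0.015 m).
It also fails if it takes over 56 s, if anything falls off the work surface, if the arm or the gripper's body presses on something with over 40 N, if the wrist force passes 120 N, or if a joint passes its speed limit or range.

## Robot

A 6-joint arm with a two-finger parallel gripper is mounted at the origin on the work surface. World frame = base frame: x ahead of the robot, y to its left, z up, the work surface at z = 0. Lengths are in m, angles in rad, forces in N, time in s.
With the tool pointing down it reaches from about 0.25 to 0.725 m from the base axis. Payload 4 kg.
Tool frame: the origin (TCP) lies at the very end of the fingers, on their centre line; the grasp point (between the pads) lies 19 mm behind it; z points along the fingers, y is the line along which they close (so a half turn about z gives the same grasp; the last joint's range is limited). The gripper opens to 85 mm and grips with 20 to 120 N. Pads are 22 mm wide; open, the fingers measure 114 mm over their backs; the gripper's body (76 mm by 85 mm) begins 54 mm behind the grasp point. The pads swing forward as they close: fully open they stand 13 mm farther back than shut.
Start: joints at [-1.272, 0.241, 0.005, 1.335, 0, 1.571], TCP at [0.147, -0.478, 0.231] pointing down, gripper open.
Joint ranges: [-2.72, 2.72], [-1.05, 1.87], [-1.09, 1.28], [-1.99, 2.15], [-1.42, 1.44], [-3.14, 3.14]. Speed limits (rad/s): [2.79, 2.79, 3.14, 3.14, 3.14, 3.14].

## Interface

Orientations are given as a unit quaternion [x, y, z, w].
In Python, from workcell import bot, vision, workorder, boxes_of gives the robot as it stands.
- The arm moves only by the tool send_rows, never from a script. Its argument "motion" is text: rows parted by semicolons, each of 5 numbers parted by spaces: the closure, from -1 (fully open) to 1 (shut), so that 0 is half open, then the shift along the tool's x, y, z in cm, then the turn about the tool's z in rad. In form: claw x y z twist; .... A call has 1 to 5 rows; each row is the pose to reach, as a shift and turn from the pose commanded when the call began, along the tool's axes at that moment; what a row does not reach only later rows make up. A row lasts 1/10 s, in which the tool goes at most 50 mm and 8.59 degrees, less where a joint would pass 70% of its speed; a pose out of reach is approached as far as the arm can. A call with a gripper value outside its range is refused whole. The fingers move at their own pace and stop on an object; the grip force is fixed at half the most. Time passes only in rows, so rows that repeat a pose let the fingers close. It gives the time, the measured TCP pose, the force, the opening and the grip force at its end, in the units of the state.
- bot.get_obs(): the state, without advancing time (a new reading comes with each control period).
- vision.camera(name): name is "scene" or "top" or "wrist"; returns the picture (420x560x3 uint8, red, green, blue); there is no depth.
- vision.camera_model(name): a dict with "fov_y" (degrees; the focal length in pixels is half the picture's height over the tangent of half this angle, whatever the lens; pixels are square), "cx", "cy" (the principal point, pixels), "world_from_camera" (4x4, takes a point from camera to world coordinates); the wrist camera has in their place "hand_eye" (4x4, takes a point from camera to tool coordinates, whose origin is the TCP and whose axes are the flange's). Camera axes: x right, y down, z forward; pixel columns grow to the right and rows downward; lengths in m; the calibration is good to about 2 mm. The wrist camera is an equidistant fisheye: a pixel r from the principal point sees the ray r / f radians off the axis. A picture is of the moment at which its call begins: read the wrist's pose just before it. camera_model takes no time and is no camera call.
- workorder.job_done(): hands the job in; it is judged then, once.
Trained networks look in the newest picture that a camera, given by its name, has taken for a name from the list of things; names that differ only in an ending like _2 or _b are one class to them, and where a whole thing is asked for, a point or a joint stands for the part that bears it (a point fixed in the world has none). Each returns a list of dicts, best first, with "conf" (0 to 1); they miss things now and then, are a little off and sometimes report something else, mostly with a low value. They report only what shows in the picture. A call takes as long as a camera call.
- boxes_of(camera, target): "rect" ([centre column, centre row, width, height] in pixels, round what is visible of it).
The state is a dict: "clock": time; "joint_pos": joint angles; "joint_vel": joint speeds; "tau": joint torques, N m; "eef_pos": TCP position; "tool_rot": TCP orientation; "ft_force": force on the tool from outside, world axes, zero at the start; "ft_torque": the same for the moment, N m; "grip_width": finger opening in m; "grasp_force": force on a finger pad.
Only numpy, scipy, OpenCV 4.12 (cv2) and the standard library are available. Lean on these libraries where they do the work, as an engineer would, in place of code of your own. Each camera call takes 0.05 s, during which the arm holds its last target. There are 200 camera calls.

## Working session

There is one attempt and no reset: what is moved stays moved. The work goes in short steps, Python scripts to look and compute and a tool call to move; the robot and the scene stay as the last step left them, time stands still between calls to the robot, and variables do not carry over. Pictures are saved under pics/ and viewed, at most 10 in all, crops included, and the job is handed in when it is done.

Besides the shell and the picture viewer there is one more tool, called after "Call:" by a JSON object that holds its "op" and its "data", one argument or row to a line. send_rows: Moves the arm, as the interface text tells. Its arguments: {"type":"object","properties":{"motion":{"type":"string"}},"required":["motion"]}

```bash
mkdir -p pics; ls; python3 - <<'E'
from workcell import bot, vision, boxes_of
import cv2,numpy as np
o=bot.get_obs(); print({k:np.round(v,3) for k,v in o.items()})
a=[]
for c in ['scene','top']:
    im=vision.camera(c); cv2.imwrite(f'pics/{c}0.png',im[...,::-1])
    m=vision.camera_model(c); print(c,m['fov_y'],m['cx'],m['cy'],np.round(m['world_from_camera'],3).tolist())
    for t in ['pail','bail_mid','stand','dispenser','crusher','case','brush']:
        print(c,t,[(np.round(d['rect']).tolist(),round(d['conf'],2)) for d in boxes_of(c,t)[:2]])
print(vision.camera_model('wrist'))
E
```

```text
pics
{'clock': np.float64(0.0), 'joint_pos': array([-1.272,  0.241,  0.004,  1.335,  0.   ,  1.571]), 'joint_vel': array([ 0.002,  0.   , -0.   , -0.001, -0.001, -0.001]), 'tau': array([-1.0000e-03, -3.7232e+01,  2.5241e+01,  1.7000e-02, -0.0000e+00,
        0.0000e+00]), 'eef_pos': array([ 0.147, -0.477,  0.23 ]), 'tool_rot': array([ 0.989,  0.149, -0.   , -0.001]), 'ft_force': array([-1.068, -0.402, -0.714]), 'ft_torque': array([-0.019, -0.069, -0.036]), 'grasp_force': np.float64(0.0), 'grip_width': np.float64(0.086)}
scene 48.81501970457223 277.42341235311085 213.01787601319987 [[0.638, 0.41, -0.652, 1.327], [0.77, -0.36, 0.528, -0.527], [-0.018, -0.838, -0.545, 0.739], [0.0, 0.0, 0.0, 1.0]]
scene pail [([358.0, 213.0, 57.0, 35.0], 0.57), ([310.0, 226.0, 50.0, 41.0], 0.56)]
scene bail_mid [([296.0, 217.0, 27.0, 24.0], 0.48)]
scene stand [([208.0, 263.0, 111.0, 188.0], 0.62), ([330.0, 305.0, 27.0, 50.0], 0.61)]
scene dispenser [([209.0, 263.0, 108.0, 188.0], 0.23)]
scene crusher [([116.0, 330.0, 33.0, 51.0], 0.57)]
scene case [([360.0, 212.0, 51.0, 34.0], 0.57)]
scene brush [([331.
[... 309 characters left out ...]
 [([356.0, 200.0, 74.0, 64.0], 0.64)]
top dispenser [([286.0, 224.0, 27.0, 26.0], 0.85), ([272.0, 182.0, 22.0, 46.0], 0.35)]
top crusher [([407.0, 240.0, 21.0, 25.0], 0.63)]
top case [([168.0, 242.0, 24.0, 45.0], 0.67)]
top brush [([271.0, 181.0, 18.0, 48.0], 0.66)]
{'fov_y': 65.70646984690485, 'cx': 279.1904579915233, 'cy': 212.04530240597384, 'hand_eye': array([[ 6.08863737e-04, -9.46947964e-01, -3.21386346e-01,
         8.21225394e-02],
       [ 9.99999814e-01,  5.64032421e-04,  2.32599400e-04,
         5.53810399e-05],
       [-3.89872097e-05, -3.21386428e-01,  9.46948131e-01,
        -1.43116491e-01],
       [ 0.00000000e+00,  0.00000000e+00,  0.00000000e+00,
         1.00000000e+00]])}
```

```bash
python3 - <<'E'
import cv2,numpy as np
t=cv2.imread('pics/top0.png')[130:330,140:440]; cv2.imwrite('pics/a.png',cv2.resize(t,(800,533),interpolation=cv2.INTER_CUBIC))
s=cv2.imread('pics/scene0.png')[130:400,80:440]; cv2.imwrite('pics/b.png',cv2.resize(s,(800,600),interpolation=cv2.INTER_CUBIC))
E
```

```text
(no output)
```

View pics/a.png

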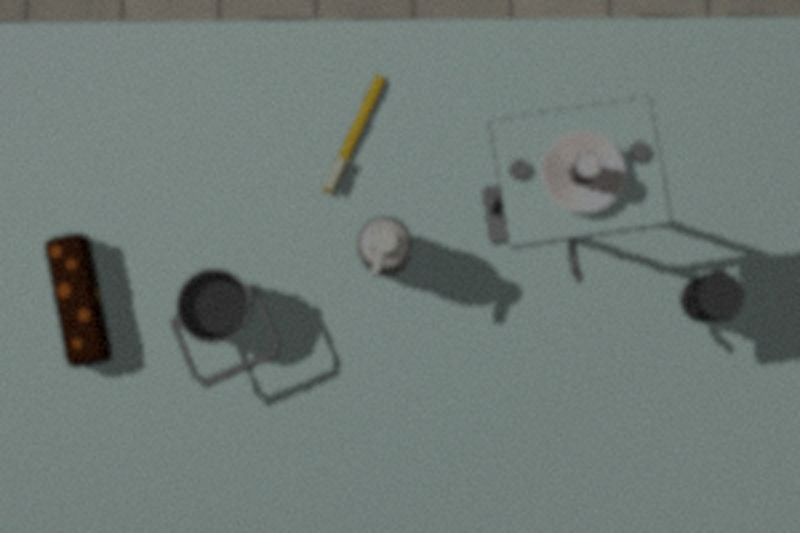

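View pics/b.png

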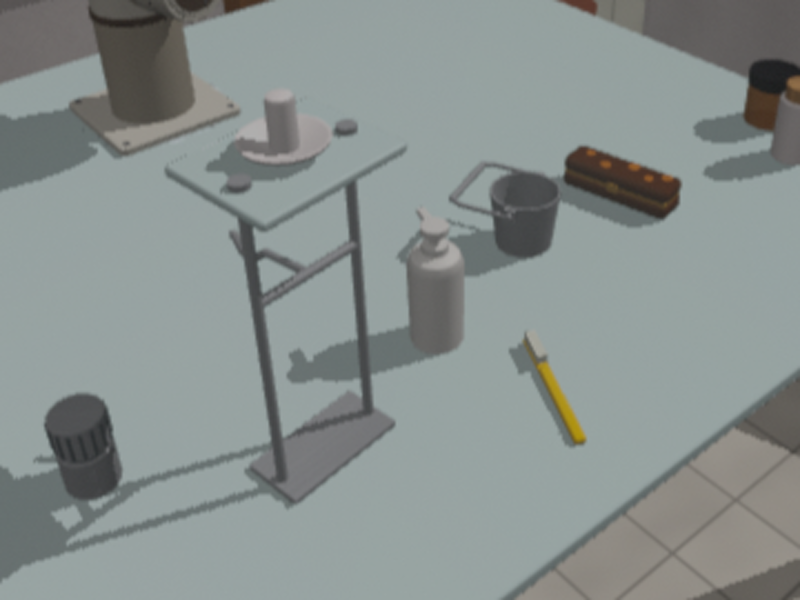

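```bash
cat > h.py <<'E'
import numpy as np, cv2
from workcell import bot, vision, boxes_of
from scipy.spatial.transform import Rotation as R
def ray(cam,u,v,obs=None):
    m=vision.camera_model(cam); f=210/np.tan(np.radians(m['fov_y']/2))
    x,y=(u-m['cx']),(v-m['cy'])
    if cam=='wrist':
        r=np.hypot(x,y); t=r/f; d=np.array([x/r*np.sin(t),y/r*np.sin(t),np.cos(t)])
        T=np.eye(4); T[:3,:3]=R.from_quat(obs['tool_rot']).as_matrix(); T[:3,3]=obs['eef_pos']; W=T@m['hand_eye']
    else: d=np.array([x/f,y/f,1]); W=m['world_from_camera']
    return W[:3,3],W[:3,:3]@d
def at(cam,u,v,z,obs=None):
    o,d=ray(cam,u,v,obs); return o+d*(z-o[2])/d[2]
def proj(cam,p,obs=None):
    m=vision.camera_model(cam); f=210/np.tan(np.radians(m['fov_y']/2))
    if cam=='wrist':
        T=np.eye(4); T[:3,:3]=R.from_quat(obs['tool_rot']).as_matrix(); T[:3,3]=obs['eef_pos']; W=T@m['hand_eye']
    else: W=m['world_from_camera']
    q=W[:3,:3].T@(np.asarray(p)-W[:3,3])
    if cam=='wrist':
        r=np.hypot(q[0],q[1]); t=np.arctan2(r,q[2]); return m['cx']+f*t*q[0]/r, m['cy']+f*t*q[1]/r
    return m['cx']+f*q[0]/q[2], m['cy']+f*q[1]/q[2]
E
python3 - <<'E'
from h import *
a=lambda u,v,z:np.round(at('top',140+u/2.667,130+v/2.667,z),3)[:2]
print('rim c',a(213,305,.075),'ears',a(178,319,.066),a(250,287,.066),'corners',a(207,384,.07),a(278,355,.07))
print('tier',[a(u,v,.325) for u,v in [(488,120),(652,98),(671,222),(512,247)]],'tip',a(578,280,.205),'dish',a(586,172,.33))
print('disp',a(385,245,.12),'crush',a(718,297,.085),'case',a(80,300,.044),'brush',a(328,190,.01),a(380,76,.01))
E
```

```text
rim c [0.602 0.188] ears [0.587 0.228] [0.622 0.148] corners [0.515 0.194] [0.547 0.115]
tier [array([ 0.761, -0.101]), array([ 0.78 , -0.251]), array([ 0.666, -0.266]), array([ 0.643, -0.122])] tip [ 0.621 -0.197] dish [ 0.711 -0.189]
disp [ 0.664 -0.004] crush [ 0.609 -0.365] case [0.609 0.344] brush [0.738 0.064] [0.873 0.003]
```

Call:
{"op": "send_rows", "data": {
  "motion": "-1 3.6 -3.3 0 -0.14; -1 7.2 -6.6 0 -0.28; -1 10.8 -9.9 0 -0.42; -1 14.4 -13.2 0 -0.56; -1 18 -16.5 0 -0.7"
}}

```text
clock: 1.3
eef_pos: [0.2712, -0.2656, 0.2315]
tool_rot: [0.877, 0.481, 0.0, 0.0]
ft_force: [0.7, -0.7, 0.4]
grip_width: 0.0854
grasp_force: 0.0
```

```bash
cat >> h.py <<'E'
def go(p,yaw,o=None):
    "shift in tool cm and twist to TCP p with tool-x at world yaw (deg), tool down"
    o=o or bot.get_obs(); M=R.from_quat(o['tool_rot']).as_matrix()
    d=M.T@(np.array(p)-o['eef_pos'])*100; y0=np.arctan2(M[1,0],M[0,0])
    tw=-((np.radians(yaw)-y0+np.pi)%(2*np.pi)-np.pi)
    print('t',round(float(o['clock']),2),'pos',np.round(o['eef_pos'],4),'yaw',round(np.degrees(y0),1),'q1,6',np.round(o['joint_pos'][[0,5]],2),'F',np.round(o['ft_force'],1),'w',round(float(o['grip_width']),4),'g',round(float(o['grasp_force']),1),'zc',np.round(M[:,2],3),'-> shift',np.round(d,2),'twist',round(float(tw),3))
E
python3 -c "
from h import *
go([.5,.15,.24],114)"
```

```text
t 1.3 pos [ 0.2712 -0.2656  0.2315] yaw 57.5 q1,6 [-0.78  1.36] F [ 0.7 -0.7  0.4] w 0.0854 g 0.0 zc [ 0.001 -0.    -1.   ] -> shift [47.34 -3.03 -0.85] twist -0.986
```

Call:
{"op": "send_rows", "data": {
  "motion": "-1 4.9 -0.3 0 -0.14; -1 9.8 -0.6 0 -0.28; -1 14.7 -0.9 0 -0.42; -1 19.6 -1.2 0 -0.56; -1 24.5 -1.5 -0.6 -0.7"
}}

```text
clock: 1.8
eef_pos: [0.3908, -0.051, 0.2372]
tool_rot: [0.658, 0.753, -0.0, -0.0]
ft_force: [1.1, -1.2, -0.2]
grip_width: 0.0855
grasp_force: 0.0
```

```bash
python3 -c "
from h import *
go([.5,.15,.24],114)"
```

```text
t 1.8 pos [ 0.3908 -0.051   0.2372] yaw 97.7 q1,6 [-0.13  1.31] F [ 1.1 -1.2 -0.2] w 0.0855 g 0.0 zc [-0. -0. -1.] -> shift [18.47 13.5  -0.29] twist -0.285
```

Call:
{"op": "send_rows", "data": {
  "motion": "-1 4 2.9 0 -0.1; -1 8 5.8 0 -0.2; -1 12 8.7 0 -0.28; -1 16 11.6 0 -0.28; -1 18 13 0 -0.28"
}}

```text
clock: 2.3
eef_pos: [0.498, 0.1457, 0.237]
tool_rot: [0.548, 0.837, 0.001, 0.0]
ft_force: [-0.1, -0.6, -0.2]
grip_width: 0.0856
grasp_force: 0.0
```

```bash
python3 - <<'E'
from h import *
import time
o=bot.get_obs(); im=vision.camera('wrist'); o=bot.get_obs(); im=vision.camera('wrist')
cv2.imwrite('pics/w1.png',im[...,::-1]); np.save('w1.npy',{k:np.array(v) for k,v in o.items()},allow_pickle=True)
go([.53,.155,.24],114,o)
for t in ['pail','bail_mid','stand']: print(t,[(np.round(d['rect']).tolist(),round(d['conf'],2)) for d in boxes_of('wrist',t)[:2]])
E
```

```text
t 2.35 pos [0.4991 0.1476 0.2367] yaw 113.7 q1,6 [0.29 1.44] F [3.2 2.  1.5] w 0.0856 g 0.0 zc [ 0.002  0.003 -1.   ] -> shift [-0.57  3.13 -0.33] twist -0.006
pail [([369.0, 194.0, 116.0, 98.0], 0.56)]
bail_mid [([353.0, 193.0, 85.0, 101.0], 0.77)]
stand []
```

View pics/w1.png

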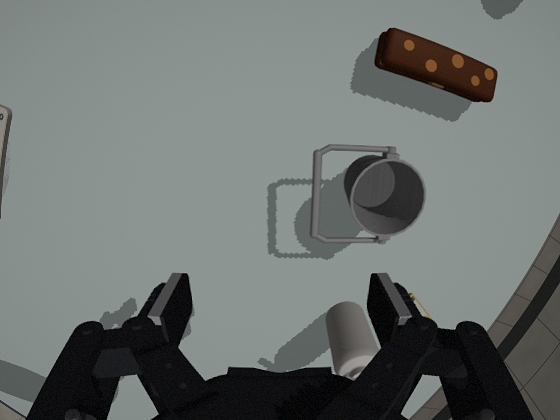

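```bash
cat > fit.py <<'E'
from h import *
from scipy.optimize import least_squares
def pts(q):
    x,y,yaw,b=q; c,s=np.cos(yaw),np.sin(yaw)
    W=lambda l:np.array([x+c*l[0]-s*l[1],y+s*l[0]+c*l[1],l[2]])
    e=[-.075*np.cos(b),.066+.075*np.sin(b)]
    return {'l':W([e[0],.042,e[1]]),'r':W([e[0],-.042,e[1]]),'el':W([0,.049,.066]),'er':W([0,-.049,.066]),'c':W([0,0,.075]),'m':W([e[0],0,e[1]])}
def fit(obs,q0):
    def res(q):
        P=pts(q); r=[]
        for cam,o,k,uv,w in obs: r+=list(w*(np.array(proj(cam,P[k],o))-uv))
        return r
    s=least_squares(res,q0); print('x y yawdeg bail',np.round([*s.x[:2],np.degrees(s.x[2]),s.x[3]],4),'res',np.round(s.fun,1)); return s.x
E
python3 - <<'E'
from fit import *
o=np.load('w1.npy',allow_pickle=True).item()
A=lambda u,v:(140+u/2.667,130+v/2.667)
ob=[('wrist',o,'l',(318,153),1),('wrist',o,'r',(315,236),1),('wrist',o,'el',(391,154),.7),('wrist',o,'er',(382,239),.7),('wrist',o,'c',(387,197),1),
('top',None,'c',A(213,305),1),('top',None,'l',A(207,384),1),('top',None,'r',A(276,355),1)]
q=fit(ob,[.6,.19,.42,.1]); q=fit(ob[:5],[.6,.19,.42,.1])
P=pts(q); print(P['m'])
m=P['m']; go([m[0],m[1],.15],np.degrees(q[2])+90)
E
```

```text
x y yawdeg bail [ 0.6028  0.1868 22.8101  0.0962] res [-0.1  1.1 -1.1 -0.3 -0.6 -3.3 -1.2  0.2  1.4  1.4  0.3 -0.4 -1.1 -1.
 -0.6 -1.2]
x y yawdeg bail [ 0.603   0.1869 22.6895  0.1051] res [ 0.4  1.  -0.9 -0.2 -0.4 -3.3 -1.1  0.2  1.6  1.4]
[0.534158   0.15812671 0.07387122]
t 2.55 pos [0.4961 0.1415 0.2371] yaw 113.4 q1,6 [0.28 1.44] F [-0.  -0.5 -0.5] w 0.0856 g 0.0 zc [-0.001 -0.001 -1.   ] -> shift [0.02 4.16 8.7 ] twist 0.012
```

Call:
{"op": "send_rows", "data": {
  "motion": "0.48 0 2 3 0.01; 0.48 0 4.1 6 0.01; 0.48 0 4.1 9 0.01; 0.48 0 4.1 12 0.01; 0.48 0 4.1 12.5 0.01"
}}

```text
clock: 3.05
eef_pos: [0.531, 0.1558, 0.1089]
tool_rot: [0.554, 0.832, -0.003, -0.002]
ft_force: [0.1, 0.2, -0.5]
grip_width: 0.022
grasp_force: 0.0
```

```bash
python3 - <<'E'
from h import *
vision.camera('wrist');vision.camera('wrist')
o=bot.get_obs(); im=vision.camera('wrist')
cv2.imwrite('pics/w2.png',im[...,::-1]); np.save('w2.npy',{k:np.array(v) for k,v in o.items()},allow_pickle=True)
go([.534,.158,.060],112.7,o)
E
```

```text
t 3.15 pos [0.5333 0.1569 0.1121] yaw 112.7 q1,6 [0.29 1.46] F [ 0.2 -0.1 -0.1] w 0.0224 g 0.0 zc [-0.002 -0.001 -1.   ] -> shift [0.07 0.12 5.21] twist 0.0
```

View pics/w2.png

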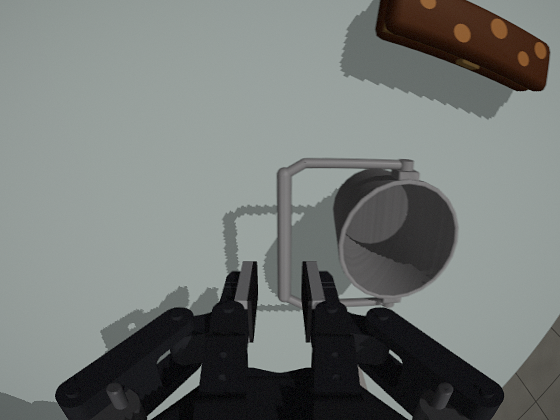

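```bash
python3 - <<'E'
from fit import *
o=np.load('w2.npy',allow_pickle=True).item()
ob=[('wrist',o,'l',(284,174),1),('wrist',o,'r',(284.5,298),1),('wrist',o,'el',(407,163),.7),('wrist',o,'er',(390,301),.7),('wrist',o,'c',(399,238),1)]
q=fit(ob,[.6,.19,.42,.1])
m=pts(q)['m']; print(m); go([m[0],m[1],.060],np.degrees(q[2])+90)
E
```

```text
x y yawdeg bail [ 0.6034  0.1892 23.2352  0.0872] res [-0.1 -0.2 -0.2  0.1 -1.7 -1.1 -1.7 -2.6  2.6  2.5]
[0.5347135  0.1596755  0.07253127]
t 3.2 pos [0.5345 0.1575 0.1134] yaw 112.7 q1,6 [0.29 1.46] F [0.1 0.  0.6] w 0.0221 g 0.0 zc [ 0.001  0.    -1.   ] -> shift [0.19 0.1  5.34] twist -0.009
```

Aligned within about 1 mm. Descend.

Call:
{"op": "send_rows", "data": {
  "motion": "0.48 0.1 0.1 2 0; 0.48 0.1 0.1 4 0; 0.48 0.1 0.1 5.2 0; 0.48 0.1 0.1 5.2 0; 0.7 0.1 0.1 5.2 0"
}}

```text
clock: 3.7
eef_pos: [0.5356, 0.1597, 0.0616]
tool_rot: [0.553, 0.833, 0.001, 0.001]
ft_force: [0.3, -0.5, 0.5]
grip_width: 0.0129
grasp_force: 0.0
```

Call:
{"op": "send_rows", "data": {
  "motion": "0.77 0 0 0 0; 0.78 0 0 0 0; 0.78 0 0 0 0"
}}

```text
clock: 4.0
eef_pos: [0.5352, 0.1598, 0.061]
tool_rot: [0.553, 0.833, 0.0, 0.0]
ft_force: [0.1, -0.5, 1.0]
grip_width: 0.0095
grasp_force: 0.2
```

Call:
{"op": "send_rows", "data": {
  "motion": "0.79 0 0 0 0; 0.79 0 0 0 0; 0.8 0 0 0 0; 0.8 0 0 0 0"
}}

```text
clock: 4.4
eef_pos: [0.535, 0.1597, 0.0605]
tool_rot: [0.553, 0.833, 0.0, 0.0]
ft_force: [0.1, -0.4, 2.3]
grip_width: 0.0086
grasp_force: 5.0
```

Call:
{"op": "send_rows", "data": {
  "motion": "0.8 0 0.05 -0.4 0; 0.8 0 0.13 -0.8 0; 0.8 0 0.3 -1.5 0; 0.8 0 0.5 -2.1 0; 0.8 0 0.6 -2.3 0"
}}

```text
clock: 4.9
eef_pos: [0.5411, 0.1622, 0.0844]
tool_rot: [0.553, 0.833, 0.001, 0.0]
ft_force: [-0.8, -0.4, -0.5]
grip_width: 0.0087
grasp_force: 4.8
```

```bash
python3 - <<'E'
from h import *
vision.camera('wrist')
o=bot.get_obs(); im=vision.camera('wrist')
cv2.imwrite('pics/w3.png',im[...,::-1]); np.save('w3.npy',{k:np.array(v) for k,v in o.items()},allow_pickle=True)
go([.534,.158,.060],112.7,o)
E
```

```text
t 4.95 pos [0.5412 0.1623 0.0845] yaw 112.8 q1,6 [0.29 1.46] F [-1.5 -0.5 -0.1] w 0.009 g 4.9 zc [ 0.002  0.001 -1.   ] -> shift [-0.12 -0.83  2.45] twist 0.002
```

View pics/w3.png

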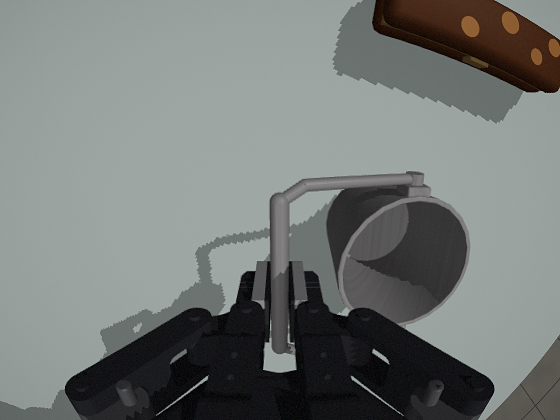

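```bash
python3 - <<'E'
from fit import *
o=np.load('w3.npy',allow_pickle=True).item()
P=pts([.6034,.1892,np.radians(23.2),.41])
for k in P: print(k,np.round(proj('wrist',P[k],o)),np.round(P[k],3))
P=pts([.6034,.1892,np.radians(23.2),.41])
print('lift10',np.round(proj('wrist',P['c']+[0,0,.02],o)))
E
```

```text
l [278. 203.] [0.524 0.201 0.096]
r [279. 352.] [0.557 0.123 0.096]
el [407. 174.] [0.584 0.234 0.066]
er [385. 323.] [0.623 0.144 0.066]
c [402. 264.] [0.603 0.189 0.075]
m [279. 288.] [0.54  0.162 0.096]
lift10 [415. 282.]
```

Call:
{"op": "send_rows", "data": {
  "motion": "0.8 0 0.48 -0.93 0; 0.8 0 1.14 -1.84 0; 0.8 0 1.93 -2.64 0; 0.8 0 2.83 -3.32 0; 0.8 0 3.48 -3.69 0"
}}

```text
clock: 5.5
eef_pos: [0.5736, 0.1759, 0.1215]
tool_rot: [0.553, 0.833, 0.001, 0.001]
ft_force: [-0.8, -0.2, 0.4]
grip_width: 0.0089
grasp_force: 4.7
```

```bash
python3 - <<'E'
from h import *
go([.534,.158,.060],112.7)
E
```

```text
t 5.5 pos [0.5736 0.1759 0.1215] yaw 112.8 q1,6 [0.3  1.47] F [-0.8 -0.2  0.4] w 0.0089 g 4.7 zc [ 0.002  0.001 -1.   ] -> shift [-0.11 -4.36  6.14] twist 0.002
```

Call:
{"op": "send_rows", "data": {
  "motion": "0.8 0 0.7 -0.3 0; 0.8 0 1.4 -0.54 0; 0.8 0 2.2 -0.7 0; 0.8 0 2.87 -0.8 0; 0.8 0 3.4 -0.82 0"
}}

```text
clock: 6.0
eef_pos: [0.6044, 0.1889, 0.1283]
tool_rot: [0.553, 0.833, 0.0, 0.0]
ft_force: [-0.2, -0.9, -0.2]
grip_width: 0.0083
grasp_force: 4.5
```

```bash
python3 - <<'E'
from h import *
for c in ['wrist','wrist','wrist','wrist','wrist','scene']: o=bot.get_obs(); im=vision.camera(c)
cv2.imwrite('pics/s4.png',cv2.resize(im[130:290,240:480],(720,480),interpolation=cv2.INTER_CUBIC)[...,::-1])
go([.534,.158,.060],112.7)
E
```

```text
t 6.3 pos [0.6034 0.1885 0.1281] yaw 112.8 q1,6 [0.3  1.48] F [ 0.4 -0.4 -0.6] w 0.0085 g 4.5 zc [-0.001 -0.    -1.   ] -> shift [-0.12 -7.57  6.82] twist 0.002
```

View pics/s4.png

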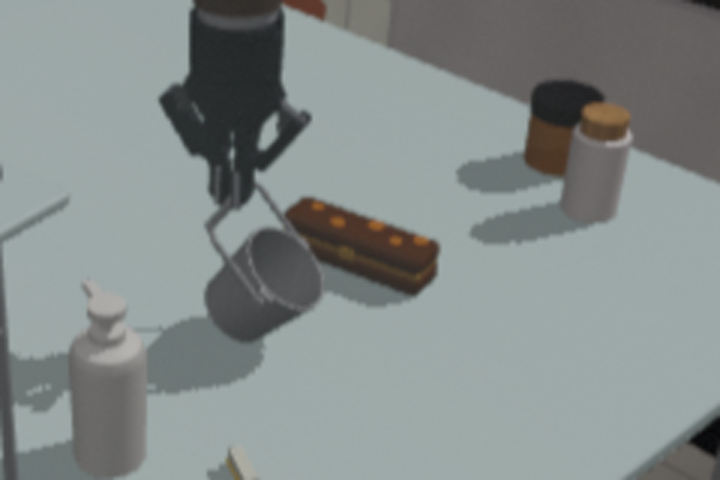

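Call:
{"op": "send_rows", "data": {
  "motion": "0.81 0 0 -0.5 0; 0.81 0 0 -1 0; 0.81 0 0 -1.6 0; 0.81 0 0 -2.2 0; 0.81 0 0 -2.8 0"
}}

```text
clock: 6.8
eef_pos: [0.6041, 0.1887, 0.1575]
tool_rot: [0.553, 0.833, 0.001, 0.0]
ft_force: [0.6, -0.1, 1.0]
grip_width: 0.0079
grasp_force: 0.0
```

```bash
python3 - <<'E'
from h import *
for c in ['wrist','wrist','wrist','wrist','wrist','scene']: o=bot.get_obs(); im=vision.camera(c)
cv2.imwrite('pics/s5.png',cv2.resize(im[130:290,240:480],(720,480),interpolation=cv2.INTER_CUBIC)[...,::-1])
go([.534,.158,.060],112.7)
E
```

```text
t 7.1 pos [0.6037 0.1886 0.1564] yaw 112.8 q1,6 [0.3  1.48] F [0.8 0.4 0.2] w 0.0081 g 0.0 zc [ 0.  0. -1.] -> shift [-0.12 -7.62  9.64] twist 0.002
```

View pics/s5.png

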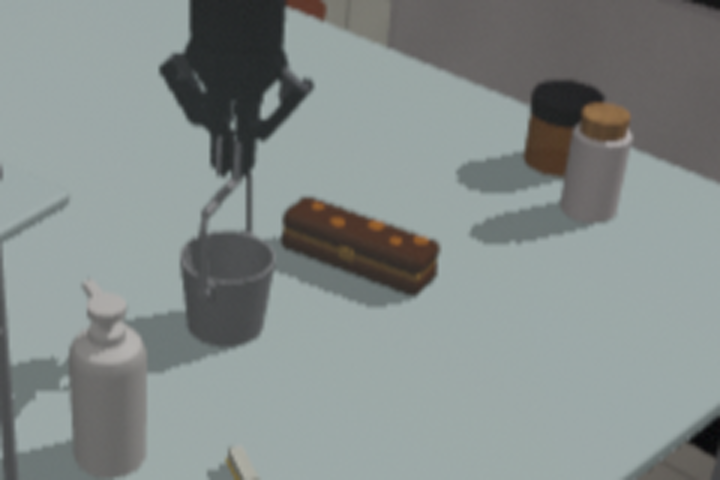

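Call:
{"op": "send_rows", "data": {
  "motion": "0.8 0 0 -3 0; 0.8 0 -1 -6 0; 0 0 -5 -9 0; 0 0 -9 -9 0; 0 0 -9 -9 0"
}}

```text
clock: 7.6
eef_pos: [0.5153, 0.1517, 0.2463]
tool_rot: [0.554, 0.833, -0.002, -0.002]
ft_force: [0.3, 0.2, 0.1]
grip_width: 0.0426
grasp_force: 0.0
```

```bash
python3 - <<'E'
from h import *
for c in ['wrist','wrist','wrist']: o=bot.get_obs(); im=vision.camera(c)
np.save('w6.npy',{k:np.array(v) for k,v in o.items()},allow_pickle=True)
t=vision.camera('top')
cv2.imwrite('pics/w6.png',np.hstack([im[60:400,150:530],cv2.resize(t[200:300,170:290],(408,340),interpolation=cv2.INTER_CUBIC)])[...,::-1])
go([.534,.158,.060],112.7)
E
```

```text
t 7.8 pos [0.5216 0.1541 0.2465] yaw 112.8 q1,6 [0.29 1.46] F [-0.2  0.4 -1. ] w 0.0425 g 0.0 zc [ 0.001  0.    -1.   ] -> shift [-0.12  1.27 18.65] twist 0.002
```

View pics/w6.png

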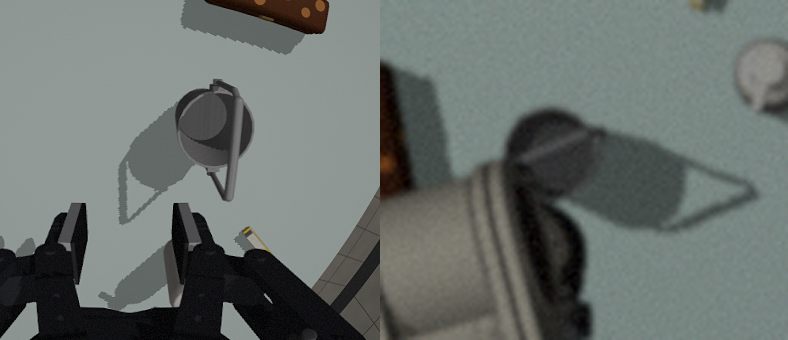

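```bash
python3 - <<'E'
from fit import *
o=np.load('w6.npy',allow_pickle=True).item()
ob=[('wrist',o,'l',(385,153),1),('wrist',o,'r',(379,256),1),('wrist',o,'el',(368,146),.5),('wrist',o,'er',(362,232),.5),('wrist',o,'c',(365,187),1)]
q=fit(ob,[.6,.19,.42,1.5])
A=lambda u,v:(170+u/3.4,200+v/3.4)
ob+=[('top',None,'c',A(549-380,153),1),('top',None,'l',A(520-380,162),.7),('top',None,'r',A(600-380,131),.7)]
q=fit(ob,[.6,.19,.42,1.5]);
c,s=np.cos(q[2]),np.sin(q[2]); go([q[0]-.039*c,q[1]-.039*s,.12],np.degrees(q[2])+90)
E
```

```text
x y yawdeg bail [ 0.6003  0.19   24.4326  1.5349] res [ 0.3  4.4 -0.5 -3.2 -1.4 -3.7 -0.3 -1.7  0.9  0.4]
x y yawdeg bail [ 0.6005  0.1894 24.3637  1.5338] res [ 0.2  5.1 -0.8 -2.5 -1.4 -3.4 -0.4 -1.4  0.8  1.  -0.5 -0.2 -6.   2.3
 -3.4 -0. ]
t 7.8 pos [0.5216 0.1541 0.2465] yaw 112.8 q1,6 [0.29 1.46] F [-0.2  0.4 -1. ] w 0.0425 g 0.0 zc [ 0.001  0.    -1.   ] -> shift [ 0.09  4.73 12.65] twist -0.027
```

Call:
{"op": "send_rows", "data": {
  "motion": "1 0.1 2 2 -0.03; 1 0.1 4.7 5 -0.03; 1 0.1 4.7 9 -0.03; 1 0.1 4.7 13 -0.03; 1 0.1 4.7 13.1 -0.03"
}}

```text
clock: 8.3
eef_pos: [0.5602, 0.172, 0.1084]
tool_rot: [0.541, 0.841, -0.005, -0.004]
ft_force: [-0.9, -0.4, 0.2]
grip_width: -0.0003
grasp_force: 0.0
```

```bash
python3 - <<'E'
from h import *
q=[.6005,.1894,np.radians(24.36)]
c,s=np.cos(q[2]),np.sin(q[2]); go([q[0]+.019*c,q[1]+.019*s,.115],114.4)
E
```

```text
t 8.3 pos [0.5602 0.172  0.1084] yaw 114.5 q1,6 [0.3  1.44] F [-0.9 -0.4  0.2] w -0.0003 g 0.0 zc [-0.012 -0.004 -1.   ] -> shift [-0.1   6.28 -0.75] twist 0.002
```

Call:
{"op": "send_rows", "data": {
  "motion": "1 0 1 0 0; 1 0 2 0 0; 1 0 2.8 0 0; 1 0 3.6 0 0; 1 0 4.4 0 0"
}}

```text
clock: 8.8
eef_pos: [0.6048, 0.1916, 0.1163]
tool_rot: [0.541, 0.841, 0.0, 0.0]
ft_force: [0.8, -0.3, -0.3]
grip_width: -0.0
grasp_force: 0.1
```

Call:
{"op": "send_rows", "data": {
  "motion": "1 0 0.5 0 0; 1 0 1 0 0; 1 0 1.3 0 0; 1 0 1.4 0 0; 1 0 1.4 0 0"
}}

```text
clock: 9.3
eef_pos: [0.6165, 0.197, 0.1154]
tool_rot: [0.541, 0.841, -0.0, -0.0]
ft_force: [-0.7, -0.1, -0.0]
grip_width: -0.0001
grasp_force: 0.0
```

Call:
{"op": "send_rows", "data": {
  "motion": "1 0 -2 0 0; 1 0 -4 -2 0; 1 0 -8 -7 0; 1 0 -12 -12 0; 0.4 0 -13 -13 0"
}}

```text
clock: 9.8
eef_pos: [0.497, 0.1424, 0.2476]
tool_rot: [0.541, 0.841, 0.001, 0.0]
ft_force: [-0.8, -0.1, 1.4]
grip_width: 0.0133
grasp_force: 0.0
```

```bash
python3 - <<'E'
from h import *
for c in ['wrist','wrist','wrist']: o=bot.get_obs(); im=vision.camera(c)
np.save('w7.npy',{k:np.array(v) for k,v in o.items()},allow_pickle=True)
s=vision.camera('scene')
cv2.imwrite('pics/w7.png',np.hstack([im[60:400,180:560],cv2.resize(s[150:250,250:370],(408,340),interpolation=cv2.INTER_CUBIC)])[...,::-1])
go([.534,.158,.060],112.7,o)
E
```

```text
t 9.9 pos [0.498  0.1425 0.2516] yaw 114.5 q1,6 [0.28 1.42] F [0.7 0.8 0.1] w 0.0256 g 0.0 zc [ 0.009  0.002 -1.   ] -> shift [-0.05  3.75 19.19] twist 0.031
```

View pics/w7.png

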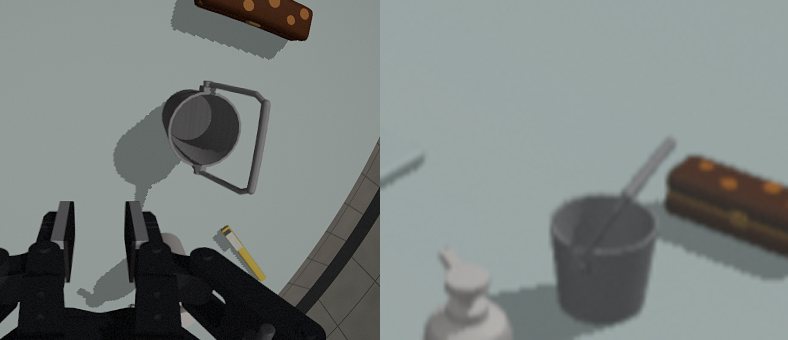

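```bash
python3 - <<'E'
from fit import *
o=np.load('w7.npy',allow_pickle=True).item()
ob=[('wrist',o,'l',(446,163),1),('wrist',o,'r',(435,250),1),('wrist',o,'el',(388,146),.5),('wrist',o,'er',(378,230),.5),('wrist',o,'c',(384.5,189),1)]
q=fit(ob,[.6,.19,.42,2.1])
print(np.round(proj('wrist',pts([.6005,.1894,.425,2.1])['c'],o)), [ (k,np.round(v,3)) for k,v in pts(q).items()])
c,s=np.cos(q[2]),np.sin(q[2]); go([q[0]-.041*c,q[1]-.041*s,.05],np.degrees(q[2])+90)
E
```

```text
x y yawdeg bail [ 0.6024  0.1871 24.2846  2.1071] res [ 0.6  0.2 -1.4 -1.9 -0.8 -1.1  0.2  0.4  1.   1.9]
[385. 188.] [('l', array([0.62 , 0.241, 0.13 ])), ('r', array([0.655, 0.165, 0.13 ])), ('el', array([0.582, 0.232, 0.066])), ('er', array([0.623, 0.142, 0.066])), ('c', array([0.602, 0.187, 0.075])), ('m', array([0.637, 0.203, 0.13 ]))]
t 10.0 pos [0.4985 0.143  0.2469] yaw 114.5 q1,6 [0.28 1.42] F [ 0.   0.  -0.7] w 0.0255 g 0.0 zc [ 0.004  0.001 -1.   ] -> shift [-0.27  7.11 19.72] twist 0.004
```

Call:
{"op": "send_rows", "data": {
  "motion": "0.25 -0.1 3 3 0; 0.25 -0.2 6 6 0; 0.25 -0.2 7.1 10 0; 0.25 -0.2 7.1 12 0; 0.25 -0.2 7.1 12 0"
}}

```text
clock: 10.5
eef_pos: [0.5603, 0.1699, 0.1189]
tool_rot: [0.541, 0.841, -0.005, -0.004]
ft_force: [-0.5, 0.1, -0.4]
grip_width: 0.0318
grasp_force: 0.0
```

```bash
python3 - <<'E'
from h import *
vision.camera('wrist')
q=[.602,.188,np.radians(24.4)]
c,s=np.cos(q[2]),np.sin(q[2]); go([q[0]-.041*c,q[1]-.041*s,.05],114.4)
E
```

```text
t 10.55 pos [0.5618 0.1702 0.1218] yaw 114.5 q1,6 [0.29 1.44] F [-0.6  0.2  0.2] w 0.0323 g 0.0 zc [-0.007 -0.002 -1.   ] -> shift [-0.05  0.35  7.17] twist 0.002
```

Call:
{"op": "send_rows", "data": {
  "motion": "0.25 0 0.1 2 0; 0.25 0 0.1 4 0; 0.25 0 0.1 6 0; 0.25 0 0.1 7.2 0; 0.25 0 0.1 7.2 0"
}}

```text
clock: 11.05
eef_pos: [0.5638, 0.1708, 0.0525]
tool_rot: [0.541, 0.841, -0.001, -0.001]
ft_force: [-0.6, 0.4, -0.0]
grip_width: 0.0317
grasp_force: 0.0
```

Call:
{"op": "send_rows", "data": {
  "motion": "0.6 0 0 0 0; 0.8 0 0 0 0; 1 0 0 0 0; 1 0 0 0 0; 1 0 0 0 0"
}}

```text
clock: 11.55
eef_pos: [0.5684, 0.1721, 0.0577]
tool_rot: [0.541, 0.841, 0.004, 0.003]
ft_force: [-0.6, -0.7, 9.7]
grip_width: 0.002
grasp_force: 58.2
```

Call:
{"op": "send_rows", "data": {
  "motion": "1 0 0 -1 0; 1 0 0 -2.5 0; 1 0 0 -5 0; 1 0 0 -7.5 0; 1 0 0 -10 0"
}}

```text
clock: 12.05
eef_pos: [0.5633, 0.1707, 0.154]
tool_rot: [0.541, 0.841, -0.001, -0.001]
ft_force: [0.1, 1.1, -3.0]
grip_width: 0.002
grasp_force: 60.4
```

```bash
python3 - <<'E'
from h import *
for c in ['wrist']*5: o=bot.get_obs(); im=vision.camera(c)
cv2.imwrite('pics/w8.png',im[...,::-1]);np.save('w8.npy',{k:np.array(v) for k,v in o.items()},allow_pickle=True)
go([.53,.14,.16],99)
for c in ['scene','wrist']:
  im=vision.camera(c); cv2.imwrite(f'pics/{c}8.png',im[...,::-1])
  for t in ['pail','bail_mid','dispenser']: print(c,t,[(np.round(d['rect']).tolist(),round(d['conf'],2)) for d in boxes_of(c,t)[:2]])
E
```

```text
t 12.3 pos [0.5634 0.1707 0.152 ] yaw 114.5 q1,6 [0.29 1.44] F [-0.4  0.6 -3.9] w 0.0016 g 60.3 zc [-0.003 -0.001 -1.   ] -> shift [-1.41 -4.32 -0.79] twist 0.271
scene pail [([321.0, 187.0, 41.0, 56.0], 0.86)]
scene bail_mid [([321.0, 181.0, 34.0, 35.0], 0.65)]
scene dispenser [([277.0, 258.0, 27.0, 62.0], 0.55)]
wrist pail [([408.0, 279.0, 265.0, 203.0], 0.7)]
wrist bail_mid [([450.0, 281.0, 185.0, 212.0], 0.72)]
wrist dispenser [([281.0, 359.0, 11.0, 24.0], 0.49)]
```

```bash
cat > pm.py <<'E'
from fit import *
def held(o,t,b=2.107,up=.020,dy=0.0,dx=0.0):
    "pail points in world for tilt t about pail y (top to +x), rim -x point at tool y=dy, height up above TCP; pail y = tool x"
    M=R.from_quat(o['tool_rot']).as_matrix(); c,s=np.cos(t),np.sin(t)
    def W(l):
        a,h=l[0]+.0415,l[2]-.075
        return o['eef_pos']+M@np.array([l[1]+dx, dy+a*c+h*s, -(up+h*c-a*s)])
    e=[-.075*np.cos(b),.066+.075*np.sin(b)]
    return {k:W(v) for k,v in {'l':[e[0],.042,e[1]],'r':[e[0],-.042,e[1]],'m':[e[0],0,e[1]],'el':[0,.049,.066],'er':[0,-.049,.066],'c':[0,0,.075],'fx':[.042,0,.075],'f':[0,0,0],'lo':[e[0]-.0045*np.cos(b),.044,e[1]+.0045*np.sin(b)]}.items()}
E
python3 - <<'E'
from pm import *
o=np.load('w8.npy',allow_pickle=True).item()
for t in [0,.05,.1,.15]:
    P=held(o,t); print(t,{k:np.round(proj('wrist',P[k],o)).tolist() for k in ['l','r','m','el','er','c','fx']},np.round(P['m'],3), 'scene m',np.round(proj('scene',P['m'])),'f',np.round(proj('scene',P['f'])))
im=cv2.imread('pics/w8.png').mean(2)
for r in [200,230,260,290,320]: print(r,np.round(im[r-1:r+2,430:560].mean(0))[::3].astype(int).tolist())
E
```

```text
0 {'l': [539.0, 267.0], 'r': [462.0, 431.0], 'm': [499.0, 367.0], 'el': [377.0, 188.0], 'er': [354.0, 358.0], 'c': [370.0, 296.0], 'fx': [449.0, 290.0]} [0.637 0.204 0.229] scene m [332. 164.] f [316. 206.]
0.05 {'l': [537.0, 261.0], 'r': [464.0, 424.0], 'm': [499.0, 359.0], 'el': [374.0, 187.0], 'er': [352.0, 356.0], 'c': [369.0, 294.0], 'fx': [445.0, 286.0]} [0.639 0.205 0.225] scene m [333. 166.] f [314. 207.]
0.1 {'l': [534.0, 255.0], 'r': [465.0, 416.0], 'm': [499.0, 351.0], 'el': [372.0, 186.0], 'er': [351.0, 353.0], 'c': [368.0, 291.0], 'fx': [441.0, 282.0]} [0.641 0.206 0.22 ] scene m [334. 167.] f [313. 207.]
0.15 {'l': [531.0, 249.0], 'r': [466.0, 408.0], 'm': [498.0, 343.0], 'el': [369.0, 185.0], 'er': [349.0, 351.0], 'c': [366.0, 289.0], 'fx': [437.0, 278.0]} [0.644 0.207 0.216] scene m [335. 169.] f [312. 207.]
200 [80, 81, 79, 79, 91, 117, 141, 162, 165, 164, 164, 163, 163, 163, 163, 163, 162, 162, 163, 163, 162, 162, 162, 162, 162, 162, 162, 162, 161, 162, 161, 161, 161, 161, 160, 160, 160, 160, 160, 160, 159, 159, 159, 159]
230 [164, 164, 164, 164, 164, 164, 163, 163, 163, 164, 164, 163, 164, 163, 163, 163, 165, 156, 121, 88, 63, 67, 68, 66, 71, 85, 96, 104, 107, 134, 162, 161, 161, 161, 160, 160, 160, 160, 160, 160, 160, 160, 159, 159]
260 [59, 60, 129, 166, 164, 163, 164, 162, 163, 164, 163, 163, 163, 163, 163, 163, 162, 162, 162, 162, 161, 162, 161, 161, 162, 162, 161, 161, 167, 42, 50, 59, 67, 88, 104, 116, 124, 139, 159, 159, 159, 137, 95, 94]
290 [83, 123, 163, 162, 163, 163, 163, 163, 163, 163, 162, 162, 162, 162, 162, 162, 162, 162, 162, 162, 161, 162, 161, 161, 161, 165, 44, 52, 60, 69, 95, 102, 117, 123, 163, 113, 98, 96, 84, 34, 34, 34, 34, 35]
320 [162, 162, 162, 163, 162, 162, 162, 162, 162, 161, 162, 161, 161, 161, 161, 161, 161, 160, 161, 161, 160, 161, 37, 49, 57, 64, 87, 99, 112, 121, 108, 86, 33, 36, 33, 33, 34, 39, 91, 90, 92, 92, 92, 89]
```

```bash
python3 - <<'E'
from h import *
from scipy.optimize import least_squares
A=lambda u,v:(140+u/2.667,130+v/2.667); B=lambda u,v:(80+u/2.2222,130+v/2.2222)
obs=[('top',A(488,120),(.132,.075,.325)),('top',A(652,98),(.132,-.075,.325)),('top',A(671,222),(.012,-.075,.325)),('top',A(512,247),(.012,.075,.325)),('top',A(578,280),(-.021,0,.207)),
('scene',B(167,167),(.012,-.075,.325)),('scene',B(264,217),(.132,-.075,.325)),('scene',B(406,147),(.132,.075,.325)),('scene',B(236,234),(-.019,0,.207)),
('scene',B(250,467),(.045,-.065,.008)),('scene',B(296,496),(.110,-.065,.008)),('scene',B(393,423),(.110,.065,.008)),('scene',B(303,270),(.082,0,.217))]
def W(q,l): c,s=np.cos(q[2]),np.sin(q[2]); return [q[0]+c*l[0]-s*l[1],q[1]+s*l[0]+c*l[1],l[2]]
f=lambda q:np.concatenate([np.array(proj(c,W(q,l)))-uv for c,uv,l in obs])
s=least_squares(f,[.643,-.196,.15],loss='soft_l1'); print(s.x,np.degrees(s.x[2]),np.round(f(s.x).reshape(-1,2),1).tolist())
for c in ['top','scene']:
  s2=least_squares(lambda q:np.concatenate([np.array(proj(k,W(q,l)))-uv for k,uv,l in obs if k==c]),[.643,-.196,.15],loss='soft_l1'); print(c,s2.x)
E
```

```text
[ 0.64390296 -0.1956187   0.15326996] 8.781722059050281 [[0.1, -0.9], [-0.8, -2.2], [0.9, -0.6], [-0.8, -0.4], [0.7, -1.0], [-2.7, -2.0], [-0.7, 1.5], [0.7, -4.3], [-1.9, -2.2], [-1.0, -2.7], [-0.6, 0.8], [1.0, -3.0], [1.8, -2.4]]
top [ 0.64129753 -0.19478345  0.14170843]
scene [ 0.65017905 -0.1973002   0.14363959]
```

Call:
{"op": "send_rows", "data": {
  "motion": "1 0 -1 -0.3 0; 1 0.2 -3 -0.8 0.02; 1 0.6 -5.5 -1.2 0.05; 1 1 -8 -1.5 0.08; 1 1.2 -10.5 -1.5 0.12"
}}

```text
clock: 13.2
eef_pos: [0.4627, 0.1381, 0.1691]
tool_rot: [0.591, 0.807, 0.0, 0.0]
ft_force: [-0.2, -0.7, -2.6]
grip_width: 0.0019
grasp_force: 60.4
```

```bash
python3 - <<'E'
from h import *
go([.42,-.2,.17],98.6)
E
```

```text
t 13.2 pos [0.4627 0.1381 0.1691] yaw 107.6 q1,6 [0.29 1.55] F [-0.2 -0.7 -2.6] w 0.0019 g 60.4 zc [ 0.001  0.    -1.   ] -> shift [-30.94 -14.28  -0.1 ] twist 0.157
```

Call:
{"op": "send_rows", "data": {
  "motion": "1 -1 -1.5 0 0.03; 1 -3 -2.8 0 0.06; 1 -5.7 -4 0 0.1; 1 -8.7 -5.2 0 0.13; 1 -11.7 -6.2 0 0.155"
}}

```text
clock: 13.7
eef_pos: [0.4393, 0.0071, 0.1689]
tool_rot: [0.651, 0.759, 0.0, 0.0]
ft_force: [1.0, -0.3, -1.8]
grip_width: 0.0015
grasp_force: 60.5
```

```bash
python3 - <<'E'
from h import *
go([.42,-.2,.17],98.6)
E
```

```text
t 13.7 pos [0.4393 0.0071 0.1689] yaw 98.7 q1,6 [0.02 1.43] F [ 1.  -0.3 -1.8] w 0.0015 g 60.5 zc [ 0.001 -0.    -1.   ] -> shift [-20.17  -5.05  -0.11] twist 0.003
```

Call:
{"op": "send_rows", "data": {
  "motion": "1 -3 -0.8 0 0; 1 -6 -1.6 0 0; 1 -9 -2.3 0 0; 1 -12 -3 0 0; 1 -14.5 -3.6 0 0"
}}

```text
clock: 14.2
eef_pos: [0.426, -0.1421, 0.1689]
tool_rot: [0.651, 0.759, -0.0, 0.0]
ft_force: [-0.1, 0.9, -3.1]
grip_width: 0.0014
grasp_force: 60.5
```

```bash
python3 - <<'E'
from h import *
go([.51,-.216,.165],98.6)
E
```

```text
t 14.2 pos [ 0.426  -0.1421  0.1689] yaw 98.7 q1,6 [-0.32  1.1 ] F [-0.1  0.9 -3.1] w 0.0014 g 60.5 zc [ 0.001 -0.001 -1.   ] -> shift [-8.57  7.18  0.4 ] twist 0.002
```

Call:
{"op": "send_rows", "data": {
  "motion": "1 -2.2 0 0 0; 1 -4.2 0.7 0 0; 1 -6 2 0 0; 1 -7.3 3.5 0 0; 1 -7.8 5 0 0"
}}

```text
clock: 14.7
eef_pos: [0.4883, -0.2115, 0.1689]
tool_rot: [0.652, 0.758, -0.0, 0.001]
ft_force: [0.7, 1.3, -3.0]
grip_width: 0.0016
grasp_force: 60.5
```

```bash
python3 - <<'E'
from h import *
for c in ['wrist']*5: o=bot.get_obs(); im=vision.camera(c)
cv2.imwrite('pics/w9.png',im[...,::-1]);np.save('w9.npy',{k:np.array(v) for k,v in o.items()},allow_pickle=True)
cv2.imwrite('pics/s9.png',vision.camera('scene')[...,::-1]);cv2.imwrite('pics/t9.png',vision.camera('top')[...,::-1])
go([.51,-.216,.165],98.6)
from pm import *
P=held(o,.1); print({k:np.round(proj('wrist',P[k],o)).tolist() for k in ['l','m','el']},np.round(P['m'],3),'scene',{k:np.round(proj('scene',P[k])).tolist() for k in P},'top',np.round(proj('top',P['l'])),np.round(proj('top',P['r'])))
im=im.mean(2)
for r in [230,260,290,320]: print(r,np.round(im[r-1:r+2,430:560].mean(0))[::3].astype(int).tolist())
h=np.array([.644,-.196,.199]); c,s=.989,.15
for n,x,z in [('hol',0,.199),('tip',-.019,.205),('root',.082,.212)]: 
  p=[h[0]+c*x,h[1]+s*x,z]; print(n,np.round(proj('wrist',p,o)),np.round(proj('scene',p)),np.round(proj('top',p)))
E
```

```text
t 15.05 pos [ 0.4872 -0.2097  0.1685] yaw 98.8 q1,6 [-0.41  1.01] F [ 0.7 -0.  -3.1] w 0.0013 g 60.5 zc [-0.001  0.    -1.   ] -> shift [-0.97  2.15  0.35] twist 0.003
{'l': [535.0, 254.0], 'm': [499.0, 351.0], 'el': [372.0, 185.0]} [ 0.571 -0.197  0.235] scene {'l': [186.0, 201.0], 'r': [153.0, 219.0], 'm': [170.0, 210.0], 'el': [179.0, 217.0], 'er': [142.0, 236.0], 'c': [161.0, 223.0], 'fx': [173.0, 232.0], 'f': [164.0, 249.0], 'lo': [187.0, 200.0]} top [343. 256.] [375. 251.]
230 [159, 159, 159, 158, 160, 149, 109, 109, 120, 51, 100, 123, 124, 121, 126, 125, 122, 127, 109, 91, 71, 62, 61, 64, 68, 82, 95, 106, 109, 108, 159, 156, 156, 156, 156, 155, 155, 155, 154, 155, 154, 154, 155, 154]
260 [56, 56, 122, 161, 159, 158, 159, 157, 160, 147, 158, 145, 109, 112, 156, 157, 158, 157, 158, 139, 44, 43, 54, 73, 133, 157, 156, 156, 159, 32, 45, 54, 66, 87, 103, 115, 119, 120, 155, 154, 155, 153, 153, 154]
290 [73, 117, 158, 158, 133, 107, 106, 160, 157, 158, 157, 157, 158, 157, 157, 157, 157, 157, 157, 157, 156, 156, 156, 156, 156, 159, 37, 46, 54, 67, 92, 104, 110, 119, 63, 49, 69, 84, 89, 95, 98, 103, 87, 82]
320 [157, 158, 157, 157, 157, 157, 158, 157, 157, 157, 157, 157, 156, 157, 156, 156, 156, 156, 156, 156, 156, 156, 65, 41, 51, 62, 83, 104, 105, 116, 130, 154, 153, 154, 153, 144, 138, 155, 63, 32, 32, 40, 41, 42]
hol [552. 302.] [191. 240.] [356. 226.]
tip [537. 312.] [184. 234.] [357. 233.]
root [629. 294.] [218. 251.] [351. 196.]
```

Call:
{"op": "send_rows", "data": {
  "motion": "1 -0.3 1 0 0; 1 -0.8 2.5 0 0; 1 -1 4.5 0 0; 1 -1 6.2 0 0; 1 -1 7 0 0"
}}

```text
clock: 15.55
eef_pos: [0.5607, -0.2091, 0.1683]
tool_rot: [0.651, 0.759, 0.0, 0.0]
ft_force: [-0.2, -0.0, -2.0]
grip_width: 0.0014
grasp_force: 60.5
```

```bash
cat > look.py <<'E'
from pm import *
import sys
n=sys.argv[1]
for c in ['wrist']*4: o=bot.get_obs(); im=vision.camera(c)
np.save('o%s.npy'%n,{k:np.array(v) for k,v in o.items()},allow_pickle=True)
s=vision.camera('scene'); t=vision.camera('top')
for k,i in zip('wst',(im,s,t)): cv2.imwrite(f'pics/{k}{n}.png',i[...,::-1])
up=lambda a,w,h:cv2.resize(a,(w,h),interpolation=cv2.INTER_CUBIC)
a=up(s[180:280,140:240],500,500); b=np.vstack([up(im[180:400,360:560],300,330),up(t[190:250,330:400],300,257)[:170]])
cv2.imwrite(f'pics/c{n}.png',np.hstack([a,b])[...,::-1])
go([.51,-.216,.165],98.6,o)
P=held(o,.1); print({k:np.round(proj('wrist',P[k],o)).tolist() for k in ['l','m','el']},np.round(P['m'],3),'scene',{k:np.round(proj('scene',P[k])).tolist() for k in P},'top',np.round(proj('top',P['l'])),np.round(proj('top',P['r'])))
h=np.array([.644,-.196,.199]); c,s=.989,.15
for n,x,z in [('hol',0,.199),('tip',-.019,.205),('root',.082,.212)]: 
  p=[h[0]+c*x,h[1]+s*x,z]; print(n,np.round(proj('wrist',p,o)),np.round(proj('scene',p)),np.round(proj('top',p)))
E
python3 look.py 10
```

```text
t 15.7 pos [ 0.5589 -0.2091  0.168 ] yaw 98.8 q1,6 [-0.36  1.06] F [-0.5  0.3 -2.8] w 0.0017 g 60.5 zc [-0.001  0.    -1.   ] -> shift [ 0.07 -4.94  0.31] twist 0.004
{'l': [535.0, 254.0], 'm': [499.0, 351.0], 'el': [372.0, 185.0]} [ 0.643 -0.196  0.235] scene {'l': [205.0, 216.0], 'r': [171.0, 234.0], 'm': [188.0, 225.0], 'el': [196.0, 230.0], 'er': [158.0, 252.0], 'c': [178.0, 238.0], 'fx': [191.0, 247.0], 'f': [180.0, 264.0], 'lo': [206.0, 214.0]} top [342. 228.] [374. 223.]
hol [463. 302.] [191. 240.] [356. 226.]
tip [434. 313.] [184. 234.] [357. 233.]
root [582. 296.] [218. 251.] [351. 196.]
```

View pics/c10.png

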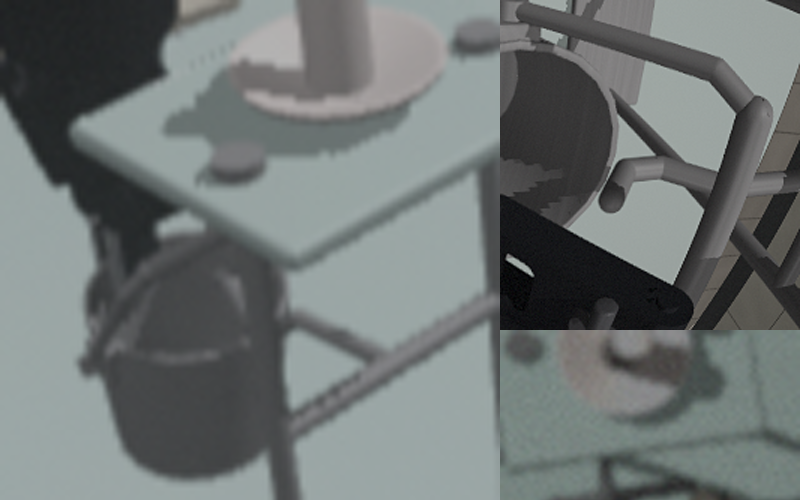

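Call:
{"op": "send_rows", "data": {
  "motion": "1 0 0.1 0.6 0; 1 0 0.1 1.4 0; 1 0 0.1 2.2 0; 1 0 0.1 2.9 0; 1 0 0.1 3.3 0"
}}

```text
clock: 16.35
eef_pos: [0.5592, -0.209, 0.134]
tool_rot: [0.651, 0.759, -0.0, -0.001]
ft_force: [-0.3, 0.4, -2.1]
grip_width: 0.0016
grasp_force: 60.5
```

Call:
{"op": "send_rows", "data": {
  "motion": "1 0 0 0.2 0; 1 0 0 0.3 0; 1 0 0 0.4 0; 1 0 0 0.5 0; 1 0 0 0.5 0"
}}

```text
clock: 16.85
eef_pos: [0.5605, -0.2093, 0.1309]
tool_rot: [0.651, 0.759, 0.0, 0.001]
ft_force: [1.2, 0.0, -2.3]
grip_width: 0.0017
grasp_force: 60.6
```

```bash
python3 - <<'E'
from pm import *
for c in ['wrist']*4: o=bot.get_obs(); im=vision.camera(c)
cv2.imwrite('pics/w11.png',im[...,::-1]);np.save('w11.npy',{k:np.array(v) for k,v in o.items()},allow_pickle=True)
go([.51,-.216,.165],98.6,o)
P=held(o,.1); print({k:np.round(proj('wrist',P[k],o)).tolist() for k in ['l','m','el']},np.round(P['m'],3))
for nm in ['w10','w11']:
  im=cv2.imread(f'pics/{nm}.png').mean(2); print(nm)
  for r in [230,250,270]: print(r,np.round(im[r-1:r+2,470:560].mean(0))[::3].astype(int).tolist())
print([(np.round(d['rect']).tolist(),round(d['conf'],2)) for d in boxes_of('wrist','bail_mid')[:2]])
E
```

```text
t 17.0 pos [ 0.5604 -0.2093  0.1309] yaw 98.8 q1,6 [-0.36  1.06] F [ 0.7 -0.3 -1.6] w 0.0015 g 60.6 zc [ 0.001 -0.    -1.   ] -> shift [ 0.1  -5.08 -3.42] twist 0.003
{'l': [535.0, 254.0], 'm': [499.0, 351.0], 'el': [372.0, 185.0]} [ 0.644 -0.196  0.198]
w10
230 [162, 162, 163, 163, 166, 138, 109, 66, 63, 64, 63, 73, 89, 102, 112, 111, 131, 161, 160, 160, 160, 160, 160, 159, 160, 159, 158, 158, 159, 85]
250 [162, 162, 162, 161, 162, 162, 162, 161, 162, 162, 161, 161, 160, 161, 133, 54, 61, 79, 55, 67, 83, 96, 110, 111, 160, 159, 163, 97, 97, 98]
270 [162, 161, 161, 161, 162, 162, 161, 161, 161, 161, 161, 160, 160, 160, 164, 41, 49, 58, 72, 97, 106, 115, 123, 160, 91, 97, 97, 97, 94, 88]
w11
230 [128, 164, 161, 162, 159, 128, 90, 60, 65, 64, 63, 74, 90, 100, 110, 111, 132, 160, 159, 160, 159, 158, 159, 158, 159, 158, 158, 158, 158, 157]
250 [162, 160, 161, 161, 161, 161, 161, 160, 159, 160, 160, 160, 159, 160, 131, 55, 58, 79, 62, 66, 82, 95, 108, 108, 159, 158, 157, 158, 158, 157]
270 [160, 161, 161, 160, 160, 161, 160, 160, 159, 160, 159, 160, 159, 159, 166, 39, 49, 55, 70, 95, 105, 114, 121, 154, 157, 158, 157, 157, 157, 157]
[([448.0, 280.0, 188.0, 214.0], 0.77)]
```

Call:
{"op": "send_rows", "data": {
  "motion": "1 0 0 0.2 0; 1 0 0 0.3 0; 1 0 0 0.4 0; 1 0 0 0.4 0"
}}

```text
clock: 17.5
eef_pos: [0.5625, -0.2093, 0.1283]
tool_rot: [0.651, 0.759, 0.002, 0.003]
ft_force: [3.8, 2.5, 5.4]
grip_width: 0.0014
grasp_force: 61.9
```

```bash
cat > edge.py <<'E'
from pm import *
for c in ['wrist']*2: o=bot.get_obs(); im=vision.camera(c)
def prof(im):
  g=im.mean(2); out=[]
  for r in [265,290,310]:
    p=g[r-1:r+2].mean(0); 
    c=[i for i in range(470,555) if p[i]<75 and p[i-3]>140]; out.append(c[:1])
  return out
go([.51,-.216,.165],98.6,o); print(prof(im), prof(cv2.imread('pics/w10.png')), prof(cv2.imread('pics/w11.png')))
E
python3 edge.py
```

```text
t 17.55 pos [ 0.5625 -0.2093  0.1284] yaw 98.8 q1,6 [-0.36  1.06] F [4.7 1.9 5.3] w 0.0014 g 61.9 zc [ 0.006 -0.001 -1.   ] -> shift [ 0.14 -5.27 -3.69] twist 0.004
[[515], [507], [486]] [[515], [507], [489]] [[515], [470], [488]]
```

Call:
{"op": "send_rows", "data": {
  "motion": "1 0 0.2 0 0; 1 0 0.4 0 0; 1 0 0.5 0 0; 1 0 0.5 0 0"
}}

```text
clock: 18.0
eef_pos: [0.5657, -0.2086, 0.1268]
tool_rot: [0.651, 0.759, 0.0, 0.001]
ft_force: [3.6, 1.6, 5.1]
grip_width: 0.0016
grasp_force: 61.8
```

```bash
python3 edge.py
```

```text
t 18.05 pos [ 0.5656 -0.2086  0.1268] yaw 98.8 q1,6 [-0.35  1.06] F [4.  1.5 5.3] w 0.0015 g 61.8 zc [ 0.002 -0.    -1.   ] -> shift [ 0.11 -5.6  -3.83] twist 0.003
[[512], [504], [482]] [[515], [507], [489]] [[515], [470], [488]]
```

Call:
{"op": "send_rows", "data": {
  "motion": "1 0 0.2 0 0; 1 0 0.4 0 0; 1 0 0.5 0 0; 1 0 0.6 0 0; 1 0 0.6 0 0"
}}

```text
clock: 18.6
eef_pos: [0.5658, -0.2083, 0.1269]
tool_rot: [0.652, 0.758, -0.003, -0.003]
ft_force: [-12.9, -1.0, 13.4]
grip_width: 0.0016
grasp_force: 63.2
```

```bash
python3 edge.py
```

```text
t 18.65 pos [ 0.5658 -0.2083  0.1269] yaw 98.7 q1,6 [-0.35  1.07] F [-13.3  -1.6  13.3] w 0.0019 g 63.2 zc [-0.009 -0.001 -1.   ] -> shift [ 0.08 -5.67 -3.76] twist 0.001
[[511], [503], [483]] [[515], [507], [489]] [[515], [470], [488]]
```

Call:
{"op": "send_rows", "data": {
  "motion": "1 0 -0.3 -0.1 0; 1 0 -0.6 -0.2 0; 1 0 -0.7 -0.3 0; 1 0 -0.7 -0.3 0"
}}

```text
clock: 19.1
eef_pos: [0.5632, -0.2086, 0.1288]
tool_rot: [0.651, 0.759, -0.001, -0.001]
ft_force: [2.2, -0.4, 0.5]
grip_width: 0.0014
grasp_force: 62.1
```

```bash
python3 edge.py
```

```text
t 19.15 pos [ 0.5633 -0.2086  0.1287] yaw 98.8 q1,6 [-0.35  1.06] F [ 2.3 -1.6  1.5] w 0.0016 g 62.1 zc [-0.002  0.    -1.   ] -> shift [ 0.08 -5.38 -3.62] twist 0.003
[[513], [505], [485]] [[515], [507], [489]] [[515], [470], [488]]
```

Call:
{"op": "send_rows", "data": {
  "motion": "0.95 0 0 0 0; 0.9 0 0 0 0; 0.86 0 0 0 0; 0.86 0 0 0 0; 0.86 0 0 0 0"
}}

```text
clock: 19.7
eef_pos: [0.5635, -0.2085, 0.129]
tool_rot: [0.651, 0.759, -0.0, -0.0]
ft_force: [0.6, 0.5, -0.6]
grip_width: 0.006
grasp_force: 0.5
```

```bash
cat > chk.py <<'E'
from h import *
for c in ['wrist']*2: o=bot.get_obs(); im=vision.camera(c)
go([.51,-.216,.165],98.6,o)
for c in ['wrist','scene','top']:
  im=vision.camera(c)
  for t in ['pail','bail_mid']: print(c,t,[(np.round(d['rect']).tolist(),round(d['conf'],2)) for d in boxes_of(c,t)[:2]])
E
python3 chk.py
```

```text
t 19.75 pos [ 0.5636 -0.2085  0.1291] yaw 98.8 q1,6 [-0.35  1.06] F [ 1.4 -0.4 -0.4] w 0.0058 g 0.5 zc [-0.001  0.    -1.   ] -> shift [ 0.07 -5.41 -3.58] twist 0.003
wrist pail [([407.0, 279.0, 261.0, 203.0], 0.97)]
wrist bail_mid [([448.0, 279.0, 183.0, 204.0], 0.76)]
scene pail [([184.0, 262.0, 45.0, 57.0], 0.89), ([330.0, 306.0, 28.0, 50.0], 0.2)]
scene bail_mid [([185.0, 253.0, 49.0, 38.0], 0.64), ([360.0, 211.0, 55.0, 33.0], 0.5)]
top pail [([352.0, 242.0, 35.0, 34.0], 0.92)]
top bail_mid []
```

Call:
{"op": "send_rows", "data": {
  "motion": "0.86 0 0 -0.3 0; 0.86 0 0 -0.6 0; 0.86 0 0 -0.9 0; 0.86 0 0 -1.2 0; 0.86 0 0 -1.2 0"
}}

```text
clock: 20.75
eef_pos: [0.5644, -0.2087, 0.1422]
tool_rot: [0.651, 0.759, 0.0, 0.001]
ft_force: [2.0, 0.1, -0.4]
grip_width: 0.0058
grasp_force: 0.8
```

```bash
python3 chk.py
```

```text
t 20.8 pos [ 0.5643 -0.2087  0.142 ] yaw 98.8 q1,6 [-0.35  1.06] F [ 2.2 -0.2  0.8] w 0.0059 g 0.8 zc [ 0.001 -0.    -1.   ] -> shift [ 0.1  -5.48 -2.31] twist 0.003
wrist pail [([434.0, 268.0, 164.0, 192.0], 0.26)]
wrist bail_mid [([434.0, 270.0, 165.0, 199.0], 0.68)]
scene pail [([186.0, 263.0, 43.0, 59.0], 0.68)]
scene bail_mid [([186.0, 253.0, 46.0, 37.0], 0.6)]
top pail [([353.0, 241.0, 30.0, 32.0], 0.89)]
top bail_mid [([357.0, 199.0, 71.0, 68.0], 0.57)]
```

Call:
{"op": "send_rows", "data": {
  "motion": "0.86 0 0.3 0 0; 0.86 0 0.6 0.1 0; 0.86 0 0.9 0.2 0; 0.86 0 1.2 0.3 0; 0.86 0 1.2 0.3 0"
}}

```text
clock: 21.8
eef_pos: [0.5741, -0.2069, 0.1386]
tool_rot: [0.651, 0.759, -0.001, -0.001]
ft_force: [-6.3, -0.8, 4.0]
grip_width: 0.0062
grasp_force: 0.0
```

```bash
python3 chk.py
```

```text
t 21.85 pos [ 0.5741 -0.207   0.1386] yaw 98.7 q1,6 [-0.35  1.07] F [-5.9 -0.3  4.2] w 0.0059 g 0.0 zc [-0.003 -0.    -1.   ] -> shift [ 0.08 -6.48 -2.62] twist 0.002
wrist pail [([421.0, 265.0, 157.0, 193.0], 0.76)]
wrist bail_mid [([461.0, 266.0, 82.0, 197.0], 0.88), ([421.0, 266.0, 155.0, 190.0], 0.54)]
scene pail [([193.0, 268.0, 42.0, 71.0], 0.97), ([276.0, 260.0, 29.0, 66.0], 0.38)]
scene bail_mid [([191.0, 259.0, 40.0, 52.0], 0.63)]
top pail [([347.0, 237.0, 33.0, 29.0], 0.85)]
top bail_mid []
```

Call:
{"op": "send_rows", "data": {
  "motion": "0.86 0 -0.4 -0.3 0; 0.86 0 -0.5 -1.2 0; 0.86 0 -0.5 -2.2 0; 0.86 0 -0.5 -3.5 0; 0.86 0 -0.5 -5 0"
}}

```text
clock: 22.85
eef_pos: [0.5711, -0.2075, 0.1896]
tool_rot: [0.651, 0.759, 0.0, 0.0]
ft_force: [0.6, -0.2, 0.9]
grip_width: 0.0062
grasp_force: 0.0
```

```bash
python3 chk.py
```

```text
t 22.9 pos [ 0.5726 -0.208   0.1929] yaw 98.8 q1,6 [-0.35  1.07] F [ 0.8 -0.6  2.5] w 0.0058 g 0.0 zc [ 0.006 -0.002 -1.   ] -> shift [ 0.18 -6.32  2.75] twist 0.003
wrist pail [([371.0, 243.0, 131.0, 182.0], 0.64)]
wrist bail_mid [([395.0, 242.0, 88.0, 184.0], 0.7)]
scene pail [([196.0, 269.0, 56.0, 78.0], 0.65)]
scene bail_mid [([193.0, 259.0, 38.0, 53.0], 0.72)]
top pail [([351.0, 230.0, 42.0, 26.0], 0.62), ([348.0, 230.0, 22.0, 5.0], 0.41)]
top bail_mid [([352.0, 228.0, 36.0, 13.0], 0.47)]
```

Call:
{"op": "send_rows", "data": {
  "motion": "0.86 0 -1 -1 0; 0.86 0 -4 -2 0; 0.86 0 -8 -3 0; 0.86 0 -12 -3 0; 0.86 0 -13 -3 0"
}}

```text
clock: 23.9
eef_pos: [0.4383, -0.2275, 0.2196]
tool_rot: [0.652, 0.758, -0.0, -0.0]
ft_force: [0.1, -0.4, 0.3]
grip_width: 0.0056
grasp_force: 0.0
```

Call:
{"op": "send_rows", "data": {
  "motion": "0.86 0 0 0 0; 0.86 0 0 0 0; 0.86 0 0 0 0; 0.86 0 0 0 0; 0.86 0 0 0 0"
}}

```text
clock: 24.4
eef_pos: [0.443, -0.2271, 0.218]
tool_rot: [0.651, 0.759, -0.0, -0.0]
ft_force: [-0.1, -0.4, -0.4]
grip_width: 0.006
grasp_force: 0.0
```

```bash
cat chk.py > /dev/null; python3 - <<'E'
from fit import *
def im2(c): return vision.camera(c).astype(float)
for c in ['scene','top','wrist']:
  a=im2(c); o=bot.get_obs()
  for _ in range(5): b=im2(c)
  d=np.abs(cv2.GaussianBlur(a-b,(5,5),1.5)).max(2); print(c,'moving px',int((d>15).sum()))
  cv2.imwrite(f'pics/{c}_end.png',b[...,::-1])
  for t in ['pail','bail_mid','dispenser','crusher','case','brush']: print(c,t,[(np.round(x['rect'],1).tolist(),round(x['conf'],2)) for x in boxes_of(c,t)[:2]])
go([.51,-.216,.165],98.6)
o=bot.get_obs()
h=np.array([.644,-.196,.199]); c,s=.989,.15
W=lambda x,y,z:[h[0]+c*x-s*y,h[1]+s*x+c*y,z]
ring=[(.042*np.cos(a),.042*np.sin(a),.133) for a in np.arange(0,6.3,.3)]+[(.034*np.cos(a),.034*np.sin(a),.058) for a in np.arange(0,6.3,.3)]
bl=[(0,.044,.203),(0,-.044,.203),(0,.05,.124),(0,-.05,.124)]
for cam in ['scene','top','wrist']:
  for n,L in [('pail',ring),('bail',bl)]:
    p=np.array([proj(cam,W(*l),o) for l in L]); lo,hi=p.min(0),p.max(0); print('pred',cam,n,np.round([*(lo+hi)/2,*(hi-lo)],1))
E
```

```text
scene moving px 1109
scene pail [([193.9, 267.9, 46.3, 74.9], 0.89), ([276.3, 258.2, 26.0, 67.2], 0.42)]
scene bail_mid [([191.2, 258.6, 39.9, 55.0], 0.8)]
scene dispenser [([277.2, 259.4, 31.2, 70.5], 0.91), ([209.2, 263.1, 109.3, 186.6], 0.73)]
scene crusher [([116.2, 331.1, 34.9, 49.9], 0.63)]
scene case [([360.4, 211.8, 52.5, 36.1], 0.75)]
scene brush [([330.0, 306.4, 24.7, 50.1], 0.8), ([207.0, 264.8, 104.3, 189.1], 0.54)]
top moving px 942
top pail [([351.9, 229.9, 37.9, 29.2], 0.95)]
top bail_mid [([355.2, 230.2, 38.8, 11.2], 0.65), ([357.9, 199.4, 71.7, 64.9], 0.54)]
top dispenser [([268.8, 182.0, 22.1, 42.6], 0.6), ([283.9, 222.9, 26.5, 21.9], 0.53)]
top crusher [([408.8, 241.8, 23.4, 22.5], 0.72)]
top case [([170.3, 240.6, 22.3, 49.4], 0.62)]
top brush [([272.7, 178.2, 19.0, 48.3], 0.58)]
wrist moving px 10178
wrist pail [([506.3, 229.3, 103.2, 142.6], 0.63)]
wrist bail_mid [([524.4, 228.2, 70.8, 148.1], 0.64)]
wrist dispenser [([514.8, 29.4, 90.2, 58.8], 0.74), ([516.9, 207.3, 84.0, 142.2], 0.53)]
wrist crusher [([397.8, 310.5, 54.6, 56.8], 0.95)]
wrist case []
wrist brush []
t 26.2 pos [ 0.4423 -0.2273  0.2184] yaw 98.8 q1,6 [-0.47  0.94] F [0.8 0.  0.7] w 0.0061 g 0.0 zc [-0.  0. -1.] -> shift [0.09 6.86 5.34] twist 0.003
pred scene pail [194.6 278.9  41.1  51. ]
pred scene bail [192.9 255.2  40.8  53.1]
pred top pail [352.7 228.4  29.9  29.6]
pred top bail [353.5 227.5  37.5   7.4]
pred wrist pail [489.5 211.4  97.9  95.1]
pred wrist bail [530.7 230.3  81.7 139.3][ WARN:0@15.966] global loadsave.cpp:1063 imwrite_ Unsupported depth image for selected encoder is fallbacked to CV_8U.
```

Call:
{"op": "send_rows", "data": {
  "motion": "0.86 0 0 0 0; 0.86 0 0 0 0; 0.86 0 0 0 0; 0.86 0 0 0 0; 0.86 0 0 0 0"
}}

```text
clock: 26.7
eef_pos: [0.4423, -0.2273, 0.2184]
tool_rot: [0.651, 0.759, 0.0, 0.0]
ft_force: [-0.2, -0.6, -0.1]
grip_width: 0.0057
grasp_force: 0.0
```

```bash
python3 - <<'E'
from fit import *
def avg(c,n=6): return np.mean([vision.camera(c).astype(float) for _ in range(n)],0)
a=avg('scene');b=avg('scene')
d=np.abs(a-b).max(2); print('scene diff pail',d[230:305,172:216].max().round(),d[230:305,172:216].mean().round(2),'elsewhere',d[300:380,350:450].max().round(),d[300:380,350:450].mean().round(2))
w=avg('wrist',3); o=bot.get_obs(); go([.51,-.216,.165],98.6,o)
h=np.array([.644,-.196,.199]); c,s=.989,.15
W=lambda x,y,z:[h[0]+c*x-s*y,h[1]+s*x+c*y,z]
g=w.mean(2)
for y in [.035,.025,-.025]:
  for x in [-.012,0,.012]: print('y',y,'x',x,np.round(proj('wrist',W(x,y,.199),o),1),'tip' ,np.round(proj('wrist',W(-.019,0,.209),o)))
  r=int(round(proj('wrist',W(0,y,.199),o)[1])); print(r,[int(v) for v in g[r-1:r+2,490:560].mean(0)[::2]])
# pail bottom/rim extents in scene, gray columns
t=avg('top',3).mean(2); 
for y in [.03,.02,-.03]:
  u,v=proj('top',W(0,y,.2035)); u=int(round(u)); print('top col',u,'pred row',round(v,1),[int(x) for x in t[215:245,u-1:u+2].mean(1)])
E
```

```text
scene diff pail 27.0 4.48 elsewhere 1.0 0.34
t 27.45 pos [ 0.4423 -0.2273  0.2184] yaw 98.8 q1,6 [-0.47  0.94] F [ 0.2 -0.4  0.1] w 0.006 g 0.0 zc [ 0. -0. -1.] -> shift [0.09 6.86 5.34] twist 0.003
y 0.035 x -0.012 [555.7 201.6] tip [547. 254.]
y 0.035 x 0 [565.3 201.9] tip [547. 254.]
y 0.035 x 0.012 [574.4 202.2] tip [547. 254.]
202 [71, 71, 66, 60, 51, 37, 36, 36, 36, 37, 38, 38, 38, 38, 39, 38, 38, 39, 41, 40, 41, 40, 39, 51, 76, 119, 140, 139, 139, 139, 139, 139, 138, 140, 50]
y 0.025 x -0.012 [552.7 215.1] tip [547. 254.]
y 0.025 x 0 [562.4 215.1] tip [547. 254.]
y 0.025 x 0.012 [571.4 215.1] tip [547. 254.]
215 [46, 36, 34, 34, 35, 34, 34, 34, 35, 36, 35, 36, 35, 36, 36, 36, 36, 37, 38, 37, 37, 38, 38, 53, 81, 121, 140, 140, 139, 140, 139, 139, 145, 28, 43]
y -0.025 x -0.012 [535.  277.8] tip [547. 254.]
y -0.025 x 0 [544.8 276.4] tip [547. 254.]
y -0.025 x 0.012 [554.1 275. ] tip [547. 254.]
276 [141, 140, 140, 140, 140, 118, 62, 34, 33, 47, 91, 134, 140, 140, 139, 140, 139, 139, 140, 139, 139, 139, 139, 142, 30, 39, 54, 85, 99, 111, 139, 136, 87, 38, 36]
top col 345 pred row 228.0 [128, 129, 127, 127, 118, 92, 59, 40, 40, 42, 46, 49, 54, 66, 72, 66, 53, 49, 49, 48, 50, 50, 50, 48, 48, 47, 45, 51, 68, 89]
top col 349 pred row 227.4 [128, 128, 128, 124, 105, 72, 44, 36, 42, 47, 48, 51, 62, 74, 71, 57, 46, 47, 48, 49, 49, 49, 50, 49, 50, 48, 47, 42, 39, 48]
top col 367 pred row 224.6 [125, 114, 104, 109, 120, 120, 103, 85, 72, 66, 62, 58, 57, 62, 67, 68, 70, 70, 69, 70, 70, 70, 69, 69, 69, 71, 72, 70, 71, 73]
```

Call:
{"op": "send_rows", "data": {
  "motion": "0.86 0 0 0 0; 0.86 0 0 0 0; 0.86 0 0 0 0; 0.86 0 0 0 0; 0.86 0 0 0 0"
}}

```text
clock: 28.1
eef_pos: [0.4423, -0.2273, 0.2184]
tool_rot: [0.651, 0.759, -0.0, -0.0]
ft_force: [0.6, -0.0, 0.4]
grip_width: 0.0061
grasp_force: 0.0
```

Call:
{"op": "send_rows", "data": {
  "motion": "0.86 0 0 0 0; 0.86 0 0 0 0; 0.86 0 0 0 0; 0.86 0 0 0 0; 0.86 0 0 0 0"
}}

```text
clock: 28.6
eef_pos: [0.4423, -0.2273, 0.2184]
tool_rot: [0.651, 0.759, -0.0, 0.0]
ft_force: [0.4, 0.0, -0.1]
grip_width: 0.0057
grasp_force: 0.0
```

Call:
{"op": "send_rows", "data": {
  "motion": "0.86 0 0 0 0; 0.86 0 0 0 0; 0.86 0 0 0 0; 0.86 0 0 0 0; 0.86 0 0 0 0"
}}

```text
clock: 29.1
eef_pos: [0.4423, -0.2274, 0.2184]
tool_rot: [0.651, 0.759, -0.0, 0.0]
ft_force: [0.3, -0.2, 0.2]
grip_width: 0.0061
grasp_force: 0.0
```

Call:
{"op": "send_rows", "data": {
  "motion": "0.86 0 0 0 0; 0.86 0 0 0 0; 0.86 0 0 0 0; 0.86 0 0 0 0; 0.86 0 0 0 0"
}}

```text
clock: 29.6
eef_pos: [0.4423, -0.2273, 0.2184]
tool_rot: [0.651, 0.759, 0.0, 0.0]
ft_force: [-0.0, 0.7, -0.0]
grip_width: 0.0067
grasp_force: 0.0
```

Call:
{"op": "send_rows", "data": {
  "motion": "0.86 0 0 0 0; 0.86 0 0 0 0; 0.86 0 0 0 0; 0.86 0 0 0 0; 0.86 0 0 0 0"
}}

```text
clock: 30.1
eef_pos: [0.4423, -0.2273, 0.2184]
tool_rot: [0.651, 0.759, -0.0, -0.0]
ft_force: [0.4, 0.5, -0.6]
grip_width: 0.0061
grasp_force: 0.0
```

Call:
{"op": "send_rows", "data": {
  "motion": "0.86 0 0 0 0; 0.86 0 0 0 0; 0.86 0 0 0 0; 0.86 0 0 0 0; 0.86 0 0 0 0"
}}

```text
clock: 30.6
eef_pos: [0.4423, -0.2274, 0.2184]
tool_rot: [0.651, 0.759, -0.0, 0.0]
ft_force: [0.9, 0.7, 0.1]
grip_width: 0.0063
grasp_force: 0.0
```

```bash
cat > sw.py <<'E'
from h import *
F=[vision.camera('scene') for _ in range(12)]
print(bot.get_obs()['clock'])
# sub-pixel shift of the pail's lower body between frames
g=[cv2.GaussianBlur(f[255:312,168:222].mean(2),(3,3),0).astype(np.float32) for f in F]
w=cv2.createHanningWindow(g[0].shape[::-1],cv2.CV_32F)
print([tuple(np.round(cv2.phaseCorrelate(g[0],k,w)[0],2)) for k in g])
row=[f[290-1:292,160:230].mean((0,2)) for f in F]
def edges(p): # left and right sub-pixel crossings at 120
    i=np.where(p<115)[0]; l,r=i[0],i[-1]
    return round(160+l-(115-p[l])/(p[l-1]-p[l]),2)
print('left edge row 290',[edges(p) for p in row])
E
python3 sw.py
```

```text
31.2
[(np.float64(0.0), np.float64(0.0)), (np.float64(0.01), np.float64(-0.01)), (np.float64(-0.02), np.float64(-0.02)), (np.float64(-0.0), np.float64(-0.07)), (np.float64(-0.13), np.float64(-0.12)), (np.float64(-0.22), np.float64(-0.12)), (np.float64(-0.31), np.float64(-0.16)), (np.float64(-0.38), np.float64(-0.22)), (np.float64(-0.46), np.float64(-0.16)), (np.float64(-0.41), np.float64(-0.17)), (np.float64(-0.37), np.float64(-0.16)), (np.float64(-0.37), np.float64(-0.19))]
left edge row 290 [np.float64(180.45), np.float64(180.46), np.float64(180.46), np.float64(180.43), np.float64(180.39), np.float64(180.21), np.float64(180.14), np.float64(180.1), np.float64(180.01), np.float64(180.0), np.float64(180.12), np.float64(180.12)]
```

```bash
python3 -c "
from workcell import workorder
print(workorder.job_done())"
```

```text
the job is handed in; nothing more can be done
None
```

I handed the job in at about 31 s. The bail was upright with the pail standing on the shelf (about 1.53 rad measured). The pail now hangs by its bail in the hook, released and nearly still. The other objects showed no visible shift; the pail tipped and dropped a few mm onto its foot while I raised the bail, and the gripper touched the hook twice, at roughly 20 N at most.

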